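# Hang the work lamp on the telescoping stand and hold it raised

### The job

Hang the work lamp by its strap handle on the hook of the telescoping stand, let go of the lamp, then take the stand's head so that its release button is squeezed in and pull the mast up past its first stop to the second, top stop. Finish while still holding the head up there, with the lamp hanging freely from the hook and the arm clear of it: the mast does not lock at the top and sinks back when it is let go. Leave the other things on the bench where they are.

Things in the scene. Friction and masses are not known exactly. Their poses are not given: they have to be found in the camera images.
- lamp_handle (a point): Centre of the opening of the lamp's upright steel strap handle, 109 mm above the lamp's foot. Rectangular loop, 54 mm wide outside along x, 42 mm inside; strap 12 mm deep along y, 6 mm thick; opening 85 to 133 mm high, strap top at 139 mm. It opens along y (either way is the same). Pinch its two sides from outside along x at this height; the opening stays free for the hook.
- lamp: Battery work lamp, 0.22 to 0.37 kg: aluminium reflector dome standing mouth down (110 mm across the rim, narrowing to 44 mm at 60 mm height), black neck on it (40 mm across, top at 85 mm), strap handle on top. Origin at the centre of its foot, z up, axes as lamp_handle.
- hook_seat (a point): Where the handle's top strap rests: top of the hook's level bar, mid free length, 108 mm from the mast's axis, 169 mm up (mast down). Axes as the stand: y outward along the bar, x to the button side. A collar (18 mm across) ends 18 mm inward; 27 mm outward the bar turns up to a tip ending 14 mm above this point. When the lamp hangs, its handle centre is 24 mm below, opening along the bar.
- mast: The sliding mast with its head, button and hook arm (a steel rod 8 mm thick along the stand's +y), 0.36 kg in all; they rise together. Origin on the mast's axis at bench height (mast down), axes as the stand.
- head_center (a point): Centre of the mast's head, a black block 34 mm along x, 30 along y, 50 high, on top of the mast: 210 mm above the bench with the mast down, 310 at the second stop. The +x face carries the button. Pinch from above along x, one finger on the button, the other on the plain -x face. On its mast it moves only up and down. Axes as the stand (y along the hook).
- stand: Stand fixed to the bench: round foot plate 150 mm across, 12 mm high, with an upright outer tube 36 mm across (collar 42 mm, top at 137 mm), the 26 mm inner mast sliding in it. Origin at the centre of the foot's underside, z up, y along the hook, x to the button side.
- button_face (a point): Middle of the outer face of the grey release button on the head's +x face, 24 mm along y, 28 high. It stands out 12 mm free, 2 mm fully pressed; it moves along the stand's -x. Width over head and button: 46 mm free, 36 pressed, the middle then 1 mm from the head's centre towards the button.
- button (a joint): Travel of the release button: 0 free, 0.010 m fully in; its spring takes 3 N to start, 8 N at the end. The latch lets the mast go once it is in by 0.004 m.
- extension (a joint): Extension of the mast, m: 0 down (locked unless the button is pressed), 0.050 first stop (catches there if the button has been let go), 0.100 second stop, the hard end of travel. Nothing locks at the second stop: mast and lamp sink back by their weight. Drag about 0.5 N plus 20 N per m/s.
- parts_bin: Bystander, not part of the job: open grey parts bin with loose screws, 120 x 100 mm, 55 mm high. Origin at its underside.
- carton: Bystander, not part of the job: closed yellow carton, 60 x 100 mm, 45 mm high. Origin at its underside.
- clear_case: Bystander, not part of the job: flat clear case with an orange lid, 120 x 170 mm, 38 mm high. Origin at its underside.
- screw_jar: Bystander, not part of the job: small round jar with a steel cap, 54 mm across, 70 mm high. Origin at its underside.
- screwdriver: Bystander, not part of the job: screwdriver lying flat, handle towards its -x, about 200 mm long, 26 mm high.
- tape_roll: Bystander, not part of the job: brown ring (roll), 90 mm across, 22 mm high. Origin at its underside.
- wood_block: Bystander, not part of the job: wooden offcut, 50 x 120 mm, 22 mm high. Origin at its underside.
Not all that is in view belongs to the job. What is shaped like the stand but pink is not meant.

How it is judged:
By the outcome, as a careful person would: the job done as asked, in the order asked, and still so for the second after the job is handed in, while the arm keeps its last pose, push and grip.
It also fails if it takes over 51 s, if anything falls off the work surface, if the arm or the gripper's body presses on something with over 40 N, if the wrist force passes 120 N, or if a joint passes its speed limit or range.

### The arm

A 6-joint arm with a two-finger parallel gripper is mounted at the origin on the work surface. World frame = base frame: x ahead of the robot, y to its left, z up, the work surface at z = 0. Lengths are in m, angles in degrees, forces in N, time in s.
With the tool pointing down it reaches from about 0.3 to 0.75 m from the base axis. Payload 8.5 kg.
Tool frame: the origin (TCP) lies midway between the tips of the shut fingers; the grasp point (between the pads) lies 19 mm behind it; y points along the fingers, x is the direction in which the jaws open and shut, and the axes are right-handed (so a half turn about y gives the same grasp; the last joint's range is limited). The gripper opens to 85 mm and grips with 20 to 120 N. Pads are 22 mm wide; open, the fingers measure 114 mm over their backs; the gripper's body (76 mm by 85 mm) begins 54 mm behind the grasp point. The pads swing forward as they close: fully open they stand 13 mm farther back than shut.
Start: joints at [54.586, 21.807, 74.336, -0, 83.858, -12.336], TCP at [0.216, 0.506, 0.231] pointing down, gripper open.
Joint ranges: [-178.18, 178.18], [-50.72, 133.34], [12.68, 142.11], [-81.47, 261.47], [9.98, 163.14], [-165.26, 165.26]. Speed limits (degrees/s): [136.94, 136.94, 180, 180, 180, 180].

### API

Orientations are given as a 3x3 rotation matrix whose columns are the frame's x, y, z axes.
In Python, from plant import r, imaging, workorder gives the robot as it stands.
- The arm moves only by the shell command python3 -m jog 'ROWS' [FORCE]. ROWS is JSON, a list of rows, each a list of 7 numbers: the shift along the tool's x, y, z in m, then the turn, a rotation vector about the tool's x, y, z in rad, then the opening, from 0 (shut) to 1 (fully open). In form: [[dx, dy, dz, rx, ry, rz, gripper], ...]. A call has 1 to 20 rows; each row is the pose to reach, as a shift and turn from the pose commanded when the call began, along the tool's axes at that moment; what a row does not reach only later rows make up. A row lasts 1/10 s, in which the tool goes at most 50 mm and 8.59 degrees, less where a joint would pass 70% of its speed; a pose out of reach is approached as far as the arm can. A call with a gripper value outside its range is refused whole. The fingers move at their own pace and stop on an object; FORCE is the grip in N (left out, the last holds). Time passes only in rows, so rows that repeat a pose let the fingers close. It gives the time, the measured TCP pose, the force and the opening at its end, in the units of the state.
- r.observe(): the state, without advancing time (a new reading comes with each control period).
- imaging.get_image(name): name is "side" or "top" or "wrist"; returns a dict with "color" (384x512x3 uint8, blue, green, red), "fovy" (degrees; the focal length in pixels is half the picture's height over the tangent of half this angle, whatever the lens; pixels are square), "cx", "cy" (the principal point, pixels), "R" (3x3) and "t" (3): a world point X has camera coordinates R X + t. Camera axes: x right, y down, z forward; pixel columns grow to the right and rows downward; lengths in m; the calibration is good to about 2 mm. A picture is of the moment at which its call begins. There is no depth.
- workorder.hand_in(): hands the job in, once; it reports no verdict.
The state is a dict: "clock": time; "qpos": joint angles; "dq": joint speeds; "joint_efforts": joint torques, N m; "tcp_pos": TCP position; "eef_rot": TCP orientation; "wrist_force": force on the tool from outside, world axes, zero at the start; "torque": the same for the moment, N m; "finger_gap": opening from 0.0 (shut) to 1.0 (fully open).
Only numpy, scipy, OpenCV 4.12 (cv2) and the standard library are available. Lean on these libraries where they do the work, as an engineer would, in place of code of your own. Each camera call takes 0.05 s, during which the arm holds its last target.

## Working session

There is one attempt and no reset: what is moved stays moved. The work goes in short steps, Python scripts to look and compute and a shell command to move; the robot and the scene stay as the last step left them, time stands still between calls to the robot, and variables do not carry over. Pictures are saved under pics/ and viewed, and the job is handed in when it is done.

```bash
mkdir -p pics; ls
python3 - <<'E'
from plant import r, imaging, workorder
import cv2, numpy as np
s=r.observe(); print(s)
for n in ["side","top","wrist"]:
    d=imaging.get_image(n); cv2.imwrite(f"pics/a_{n}.png",d["color"]); print(n,d["fovy"],d["cx"],d["cy"],np.round(d["R"],3).tolist(),np.round(d["t"],3))
E
```

```text
pics
{'clock': 0.0, 'qpos': array([ 5.45878691e+01,  2.18413681e+01,  7.43868108e+01,  1.43969498e-03,
        8.38592332e+01, -1.23368717e+01]), 'dq': array([-0.01129134,  0.03841389,  0.04482384, -0.09909364, -0.0246855 ,
       -0.0404977 ]), 'joint_efforts': array([ 1.83960387e-04, -4.48450649e+01, -2.31282020e+01, -1.35906093e-04,
        4.68558297e-03, -5.09124902e-05]), 'tcp_pos': array([0.21538905, 0.50573427, 0.23069614]), 'eef_rot': array([[ 3.91941712e-01, -9.04393083e-04, -9.19989607e-01],
       [ 9.19988852e-01, -1.22891909e-03,  3.91942599e-01],
       [-1.48506296e-03, -9.99998836e-01,  3.50366904e-04]]), 'wrist_force': array([-0.48238694, -0.29206565, -0.81533468]), 'torque': array([-0.05512031, -0.05626508,  0.01331654]), 'finger_gap': 1.0018092365508897}
side 50.70633843160423 254.15118646598495 198.29520599245828 [[0.999, -0.043, -0.002], [-0.026, -0.566, -0.824], [0.034, 0.823, -0.566]] [-0.459  0.159  1.456]
top 57.34269335355241 255.06693419622826 185.74287585256792 [[-0.018, -1.0, -0.013], [-0.981, 0.02, -0.194], [0.194, 0.009, -0.981]] [0.034 0.485 1.058]
wrist 60.173524021107575 251.03304039078836 190.4016567900675 [[0.392, 0.92, -0.001], [0.884, -0.377, 0.276], [0.254, -0.109, -0.961]] [-0.552 -0.036  0.378]
```

View pics/a_side.png

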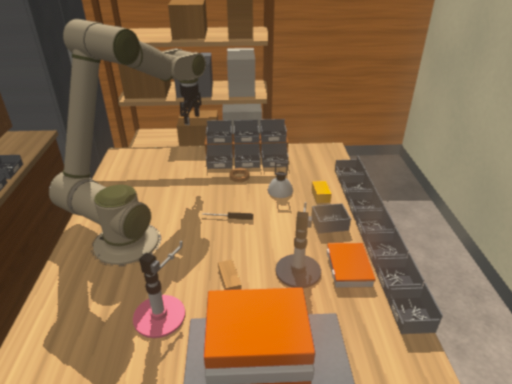

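View pics/a_top.png

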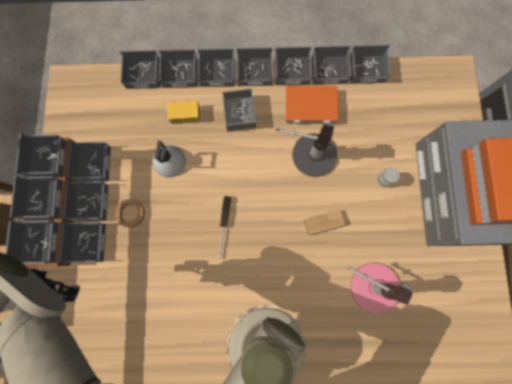

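View pics/a_wrist.png

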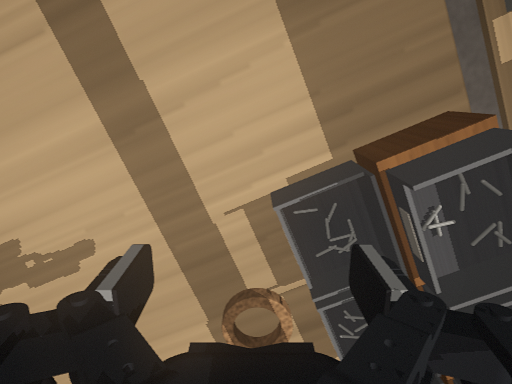

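Stand candidates in the top view: grey at (316,153) and pink at (376,288). The pink one is ruled out by the description, so the grey one is meant. The lamp is at (168,160). I'll enlarge to confirm.

Run:
```python
import cv2, numpy as np
a=cv2.imread("pics/a_top.png"); b=cv2.imread("pics/a_side.png")
f=lambda im,x,y,w,h,s:cv2.resize(im[y:y+h,x:x+w],(w*s,h*s),interpolation=cv2.INTER_CUBIC)
t1=f(a,270,110,80,70,5); t2=f(a,140,130,60,55,5)
s1=f(b,265,195,70,95,5); s2=f(b,255,155,50,60,5)
def pad(x,h=560): 
    return cv2.copyMakeBorder(x,0,max(0,h-x.shape[0]),0,0,cv2.BORDER_CONSTANT)
cv2.imwrite("pics/b1.png",np.hstack([pad(t1,350),pad(t2,350)]))
cv2.imwrite("pics/b2.png",np.hstack([pad(s1,475),pad(s2,475)]))
```

```text
(no output)
```

View pics/b1.png

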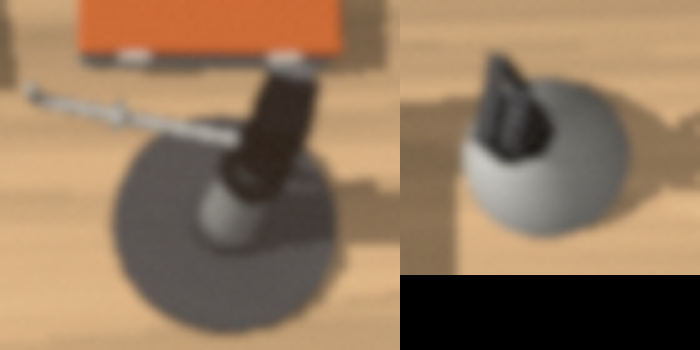

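View pics/b2.png

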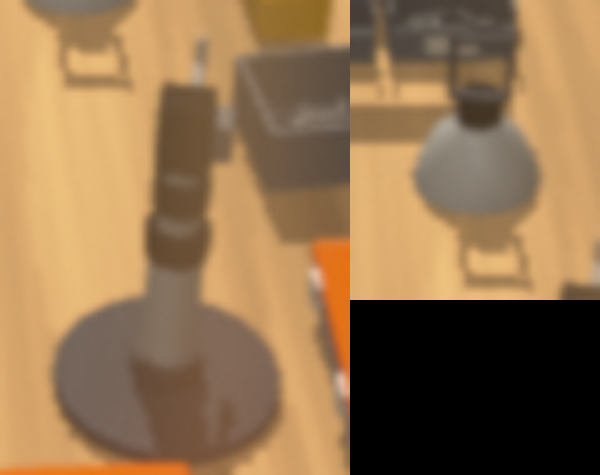

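```bash
cat > h.py <<'E'
import cv2, numpy as np
from plant import r, imaging, workorder
def cam(d):
    H=d["color"].shape[0]; f=H/2/np.tan(np.radians(d["fovy"]/2)); return f,d["cx"],d["cy"],np.array(d["R"]),np.array(d["t"])
def ray(d,u,v):
    f,cx,cy,R,t=cam(d); c=-R.T@t; w=R.T@np.array([(u-cx)/f,(v-cy)/f,1]); return c,w/np.linalg.norm(w)
def onz(d,u,v,z):
    c,w=ray(d,u,v); return c+w*(z-c[2])/w[2]
def proj(d,X):
    f,cx,cy,R,t=cam(d); q=R@np.array(X)+t; return np.array([f*q[0]/q[2]+cx,f*q[1]/q[2]+cy])
def tri(L):
    A=0;b=0
    for c,w in L:
        P=np.eye(3)-np.outer(w,w); A=A+P; b=b+P@c
    X=np.linalg.solve(A,b); return X,[np.linalg.norm((np.eye(3)-np.outer(w,w))@(X-c)) for c,w in L]
def fitc(pts):
    p=np.array(pts); A=np.c_[2*p[:,:2],np.ones(len(p))]; s=np.linalg.lstsq(A,(p[:,:2]**2).sum(1),rcond=None)[0]
    return s[:2],np.sqrt(s[2]+s[:2]@s[:2])
E
python3 - <<'E'
from h import *
d=imaging.get_image("top")
im=d["color"]
hsv=cv2.cvtColor(im,cv2.COLOR_BGR2HSV)
for nm,(x,y,w,h),z in (("foot",(285,132,60,48),.012),("lamp",(150,140,42,42),.0)):
    m=np.zeros(im.shape[:2],np.uint8); m[y:y+h,x:x+w]=(hsv[y:y+h,x:x+w,1]<70)*255
    c=max(cv2.findContours(m,cv2.RETR_EXTERNAL,cv2.CHAIN_APPROX_NONE)[0],key=cv2.contourArea)
    vis=cv2.drawContours(im.copy(),[c],-1,(0,255,0),1)
    cv2.imwrite(f"pics/c_{nm}.png",cv2.resize(vis[y-15:y+h+15,x-15:x+w+15],None,fx=6,fy=6,interpolation=cv2.INTER_NEAREST))
    p=[onz(d,*q,z)[:2] for q in c[:,0]]
    # robust
    p=np.array(p)
    R0=.075 if nm=="foot" else .055
    for _ in range(8):
        cc,R=fitc(p); e=abs(np.hypot(*(p-cc).T)-R); p=p[e<max(.003,1.5*np.median(e))]
    print(nm,cc,R,len(p),len(c))
E
```

```text
foot [ 0.59561673 -0.17253071] 0.07180950820918426 90 186
lamp [0.58768127 0.31355477] 0.05533153785447393 59 100
```

Run:
```python
import cv2,numpy as np
a=cv2.imread("pics/c_foot.png");b=cv2.imread("pics/c_lamp.png");print(a.shape,b.shape)
a=cv2.resize(a,None,fx=.7,fy=.7);b=cv2.resize(b,None,fx=.7,fy=.7)
h=max(a.shape[0],b.shape[0]);p=lambda x:cv2.copyMakeBorder(x,0,h-x.shape[0],0,0,cv2.BORDER_CONSTANT)
cv2.imwrite("pics/c.png",np.hstack([p(a),p(b)]))
```

```text
(468, 540, 3) (432, 432, 3)
```

View pics/c.png

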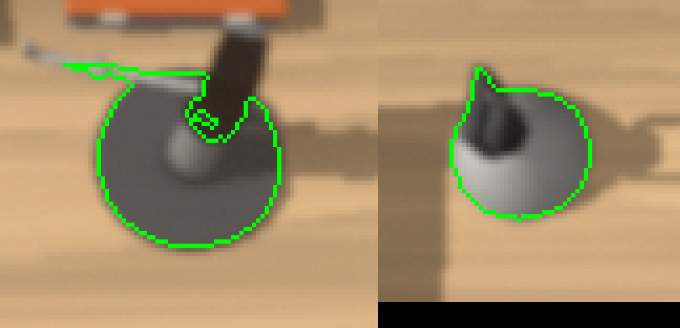

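Run:
```python
from h import *
d=imaging.get_image("top"); s=r.observe()
a=onz(d,317,137.6,.165);b=onz(d,276.4,128.6,.18); print("rod",a,b, np.degrees(np.arctan2(*(b-a)[[1,0]])))
w=imaging.get_image("wrist"); R=np.array(w["R"]);c=-R.T@np.array(w["t"])
E=np.array(s["eef_rot"]); print("cam in tool",E.T@(c-s["tcp_pos"]),(R@E).round(3).tolist())
d2=imaging.get_image("side")
# handle: side view crop (255,155) scale5
for nm,uvz in {"L bottom out":(445,92,.09),"R bottom":(515,92,.09),"topL":(448,45,.139),"topR":(515,45,.139)}.items():
    u=255+(uvz[0]-350)/5;v=155+uvz[1]/5; print(nm,onz(d2,u,v,uvz[2]))
```

```text
rod [ 0.60045272 -0.15678759  0.165     ] [ 0.62481383 -0.03988952  0.18      ] 78.22826197284111
cam in tool [ 0.00191784 -0.14236621  0.06993278] [[1.0, -0.0, -0.0], [-0.0, -0.276, -0.961], [0.0, 0.961, -0.276]]
L bottom out [0.55454046 0.30558331 0.09      ]
R bottom [0.61233323 0.30287313 0.09      ]
topL [0.55508475 0.29776365 0.139     ]
topR [0.60927077 0.29521037 0.139     ]
```

```bash
python3 -m jog '[[-0.033,-0.03,-0.417,0,1.168,0,1],[-0.033,-0.03,-0.417,0,1.168,0,1],[-0.033,-0.03,-0.417,0,1.168,0,1],[-0.033,-0.03,-0.417,0,1.168,0,1],[-0.033,-0.03,-0.417,0,1.168,0,1],[-0.033,-0.03,-0.417,0,1.168,0,1],[-0.033,-0.03,-0.417,0,1.168,0,1],[-0.033,-0.03,-0.417,0,1.168,0,1],[-0.033,-0.03,-0.417,0,1.168,0,1],[-0.033,-0.03,-0.417,0,1.168,0,1],[-0.033,-0.03,-0.417,0,1.168,0,1]]'
python3 - <<'E'
from h import *
d=imaging.get_image("wrist");cv2.imwrite("pics/d.png",d["color"]);s=r.observe();print(s["tcp_pos"],s["eef_rot"],s["clock"])
np.save("d_cam.npy",d,allow_pickle=True)
E
```

```text
clock: 1.45
tcp_pos: [0.586, 0.3122, 0.2609]
eef_rot: [[1.0, -0.001, 0.0], [-0.0, 0.0, 1.0], [-0.001, -1.0, 0.0]]
wrist_force: [-0.8, 1.0, 0.2]
finger_gap: 1.001
[0.58545108 0.3127422  0.26130282] [[ 9.99999404e-01 -4.93582350e-04 -9.73532164e-04]
 [ 9.73551679e-04  3.92983967e-05  9.99999525e-01]
 [-4.93543857e-04 -9.99999877e-01  3.97789012e-05]] 1.5
```

View pics/d.png

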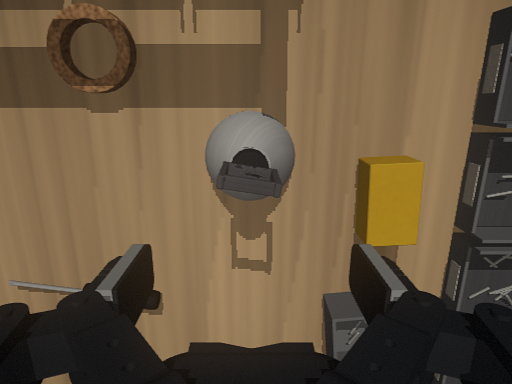

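Run:
```python
import cv2
a=cv2.imread("pics/d.png")[100:215,190:310]
cv2.imwrite("pics/d2.png",cv2.resize(a,None,fx=5,fy=5,interpolation=cv2.INTER_CUBIC))
```

```text
(no output)
```

View pics/d2.png

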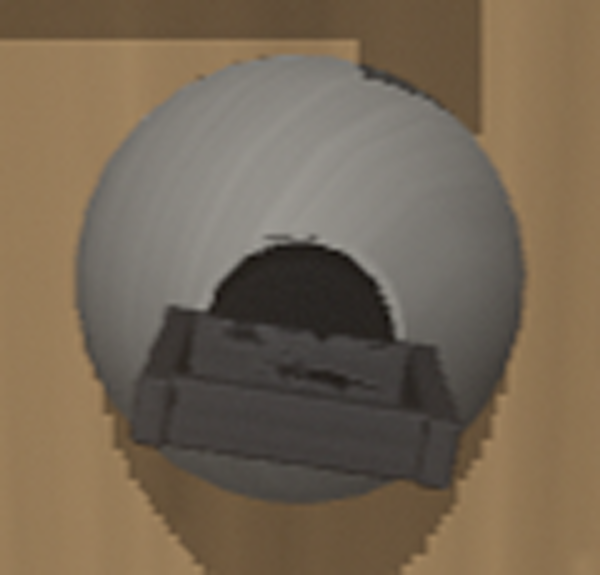

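Run:
```python
from h import *
d=np.load("d_cam.npy",allow_pickle=True).item()
P=[onz(d,190+(u+.5)/5-.5,100+(v+.5)/5-.5,.139) for u,v in((146,375),(462,420),(450,488),(135,443))]
P=np.array(P);print(P.round(4),P.mean(0))
for i,j in((0,1),(3,2),(0,3),(1,2)):
    e=P[j]-P[i];print(np.linalg.norm(e),np.degrees(np.arctan2(e[1],e[0])))
# rim circle
im=d["color"];hsv=cv2.cvtColor(im,cv2.COLOR_BGR2HSV)
m=np.zeros(im.shape[:2],np.uint8);m[105:190,200:300]=(hsv[105:190,200:300,1]<60)*255
c=max(cv2.findContours(m,0,cv2.CHAIN_APPROX_NONE)[0],key=cv2.contourArea)
p=np.array([onz(d,*q,0)[:2] for q in c[:,0] if q[1]<185])
for _ in range(8):
    cc,R=fitc(p); e=abs(np.hypot(*(p-cc).T)-R); p=p[e<max(.002,1.5*np.median(e))]
print("rim",cc,R,len(p),len(c))
```

```text
[[0.5605 0.3216 0.139 ]
 [0.6124 0.314  0.139 ]
 [0.6107 0.3023 0.139 ]
 [0.5583 0.3101 0.139 ]] [0.58547761 0.31200051 0.139     ]
0.052479682462380405 -8.368912731213422
0.052932152929417366 -8.495013405739495
0.011752044458941463 -100.46977441774335
0.01186066156799563 -98.26492058442189
rim [0.58497282 0.31165371] 0.05439012228806988 184 254
```

```bash
python3 -m jog '[[0,0.04,-0.001,0,0.148,0,1],[0,0.08,-0.001,0,0.148,0,1],[0,0.12,-0.001,0,0.148,0,1],[0,0.15,-0.001,0,0.148,0,1],[0,0.173,-0.001,0,0.148,0,1],[0,0.173,-0.001,0,0.148,0,1],[0,0.173,-0.001,0,0.148,0,1]]'
python3 -m jog '[[0,0,0,0,0,0,0.3],[0,0,0,0,0,0,0.3],[0,0,0,0,0,0,0.3],[0,0,0,0,0,0,0.3],[0,0,0,0,0,0,0.3],[0,0,0,0,0,0,0.3],[0,0,0,0,0,0,0.3]]' 50
python3 - <<'E'
from h import *
d=imaging.get_image("wrist");cv2.imwrite("pics/e.png",d["color"]);s=r.observe();print(s["tcp_pos"],s["wrist_force"],s["clock"])
E
```

```text
clock: 2.2
tcp_pos: [0.5859, 0.312, 0.0895]
eef_rot: [[0.989, 0.001, 0.146], [-0.146, 0.0, 0.989], [0.001, -1.0, 0.001]]
wrist_force: [-0.5, -1.2, 0.3]
finger_gap: 0.997
clock: 2.9
tcp_pos: [0.5863, 0.3116, 0.0899]
eef_rot: [[0.989, 0.002, 0.147], [-0.147, 0.001, 0.989], [0.001, -1.0, 0.001]]
wrist_force: [-4.0, 0.4, 5.6]
finger_gap: 0.628
[0.58631008 0.31155689 0.08991359] [-3.22580722 -0.57378619  5.8119737 ] 2.95
```

View pics/e.png

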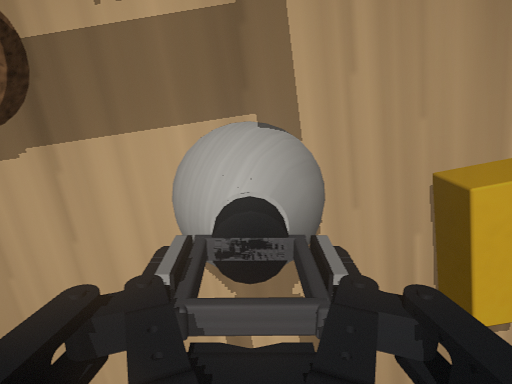

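Run:
```python
from h import *
d=imaging.get_image("top");im=d["color"];np.save("top.npy",d,allow_pickle=True)
hsv=cv2.cvtColor(im,cv2.COLOR_BGR2HSV).astype(int)
x0,y0=268,118
sat=hsv[y0:y0+25,x0:x0+55,1]
for u in range(275,296,2):
    col=hsv[120:150,u,1]; w=np.clip(np.median(col)-20-col,0,None).astype(float)
    print(u,(w*np.arange(120,150)).sum()/max(w.sum(),1),w.sum())
cv2.imwrite("pics/f.png",cv2.resize(im[118:148,268:328],None,fx=12,fy=12,interpolation=cv2.INTER_NEAREST))
d2=imaging.get_image("side");np.save("side.npy",d2,allow_pickle=True);cv2.imwrite("pics/f2.png",cv2.resize(d2["color"][195:290,265:335],None,fx=6,fy=6,interpolation=cv2.INTER_NEAREST))
```

```text
275 127.46 50.0
277 128.84615384615384 78.0
279 129.97619047619048 84.0
281 130.23529411764707 102.0
283 130.6216216216216 111.0
285 131.02803738317758 107.0
287 130.06766917293234 133.0
289 130.16666666666666 138.0
291 130.91772151898735 158.0
293 131.5820895522388 201.0
295 137.46216216216217 185.0
```

View pics/f.png

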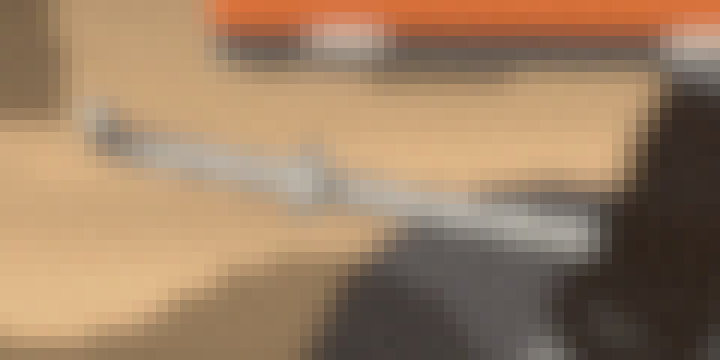

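View pics/f2.png

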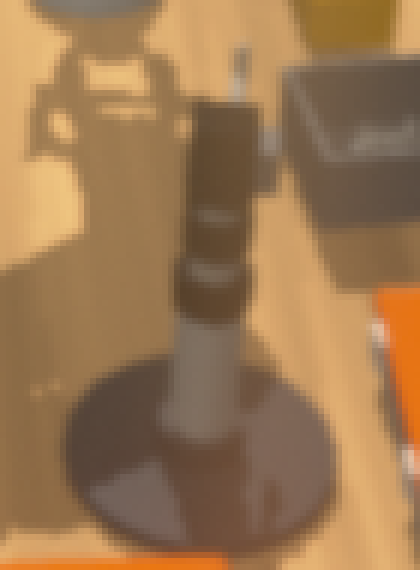

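Run:
```python
from h import *
d=np.load("top.npy",allow_pickle=True).item()
g=lambda u,v,z:onz(d,268+u/12-.5,118+v/12-.5,z)
a=g(590,238,.165);c=g(312,180,.165);b=g(115,138,.165)
S=np.array([.5956,-.1725])
for n,p in(("root",a),("collar",c),("bend",b)):print(n,p,np.linalg.norm(p[:2]-S))
e=b-a;print(np.degrees(np.arctan2(e[1],e[0])))
e=b[:2]-S;print(np.degrees(np.arctan2(e[1],e[0])))
th=np.arctan2(e[1],e[0]);u=np.array([np.cos(th),np.sin(th)]);print("seat",S+.108*u, c[:2]+.02*u, b[:2]-.027*u)
# tip check side: px in f2 (240,47)
s=np.load("side.npy",allow_pickle=True).item()
print(tri([ray(d,268+98/12-.5,118+105/12-.5),ray(s,265+241/6-.5,195+45/6-.5)]))
```

```text
root [ 0.60127812 -0.15587136  0.165     ] 0.01757136396248649
collar [ 0.61739169 -0.08980427  0.165     ] 0.08551878396396767
bend [ 0.62911107 -0.04269813  0.165     ] 0.1340578926935786
76.18331902168092
75.52398832981264
seat [ 0.62259726 -0.06792874] [ 0.62239119 -0.07043922] [ 0.62236176 -0.06884094]
(array([ 0.62758499, -0.03784951,  0.18474211]), [np.float64(0.0023948949597320727), np.float64(0.002394894959732221)])
```

Run:
```python
from h import *
d=np.load("top.npy",allow_pickle=True).item()
cv2.imwrite("pics/g.png",cv2.resize(d["color"][80:140,215:345],None,fx=6,fy=6,interpolation=cv2.INTER_CUBIC))
for n,u,v,z in(("bin nearL",227,127,.055),("bin nearR",254,124,.055),("case nearL",287,118,.038),("case nearL0",287,123,.0)):print(n,onz(d,u,v,z))
```

```text
bin nearL [0.68022677 0.11258918 0.055     ]
bin nearR [0.68849942 0.0249702  0.055     ]
case nearL [ 0.71350684 -0.08411103  0.038     ]
case nearL0 [ 0.71082281 -0.08691662  0.        ]
```

View pics/g.png

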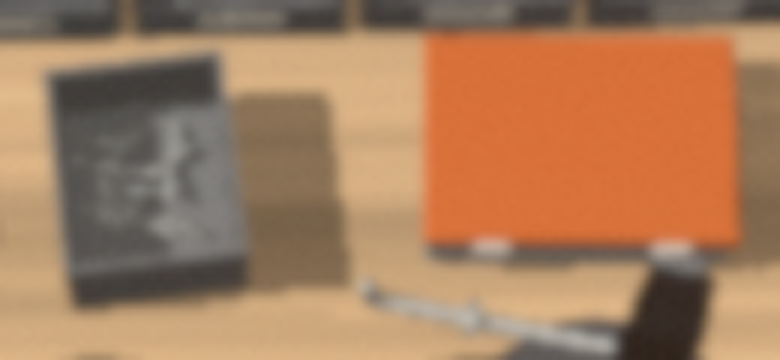

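```bash
python3 -m jog '[[0,-0.015,0,0,0,0,0.3],[0,-0.045,0,0,0,0,0.3],[0,-0.075,0,0,0,0,0.3],[0,-0.09,0,0,0,0,0.3],[0.004,-0.09,-0.02,0,0.02,0,0.3],[0.01,-0.09,-0.05,0,0.04,0,0.3],[0.018,-0.09,-0.09,0,0.06,0,0.3],[0.027,-0.09,-0.13,0,0.08,0,0.3],[0.035,-0.09,-0.17,0,0.097,0,0.3],[0.043,-0.09,-0.205,0,0.097,0,0.3],[0.049,-0.09,-0.235,0,0.097,0,0.3],[0.06,-0.09,-0.26,0,0.097,0,0.3],[0.075,-0.09,-0.28,0,0.097,0,0.3],[0.088,-0.09,-0.298,0,0.097,0,0.3],[0.095,-0.09,-0.308,0,0.097,0,0.3],[0.0975,-0.088,-0.3115,0,0.097,0,0.3],[0.0975,-0.084,-0.3115,0,0.097,0,0.3],[0.0975,-0.084,-0.3115,0,0.097,0,0.3],[0.0975,-0.084,-0.3115,0,0.097,0,0.3]]'
python3 - <<'E'
from h import *
for n in("wrist","side","top"):
    d=imaging.get_image(n);cv2.imwrite(f"pics/h_{n}.png",d["color"])
    if n!="wrist":
        c=proj(d,[.63,-.05,.12]).astype(int);x,y=c-50
        cv2.imwrite(f"pics/h_{n}.png",cv2.resize(d["color"][y:y+100,x:x+100],None,fx=6,fy=6,interpolation=cv2.INTER_CUBIC))
s=r.observe();print(s["tcp_pos"],s["wrist_force"],s["clock"],s["qpos"])
E
```

```text
clock: 4.95
tcp_pos: [0.6364, -0.0104, 0.1723]
eef_rot: [[0.97, -0.001, 0.242], [-0.242, 0.0, 0.97], [-0.001, -1.0, 0.0]]
wrist_force: [-0.4, -0.6, -2.5]
finger_gap: 0.625
[ 0.63668105 -0.01077736  0.17253993] [-0.3625713  -0.20426714 -2.85683068] 5.1 [-1.16038674e+01  3.30060022e+01  6.49354947e+01  1.68687504e-03
  8.20455277e+01  2.39187207e+00]
```

View pics/h_wrist.png

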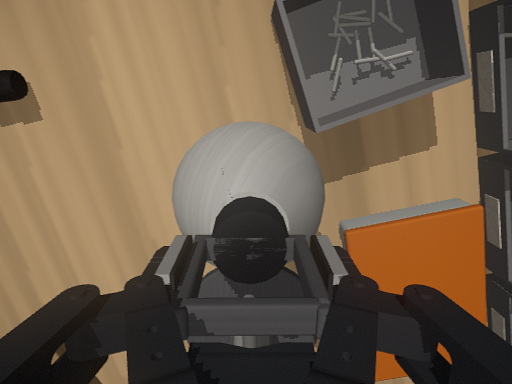

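View pics/h_side.png

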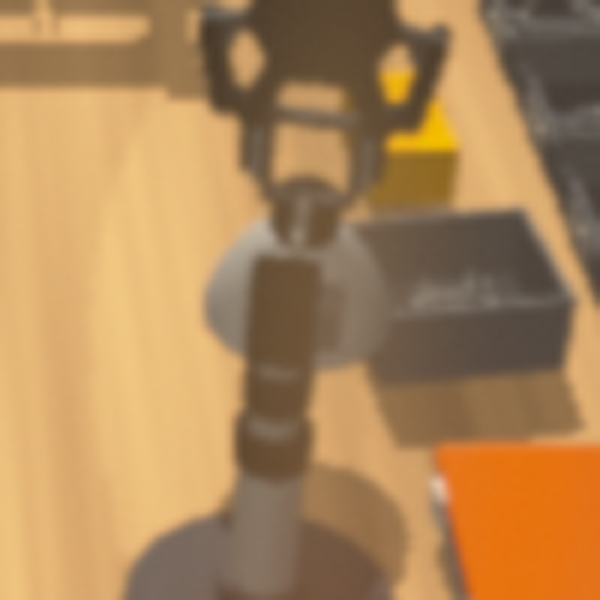

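View pics/h_top.png

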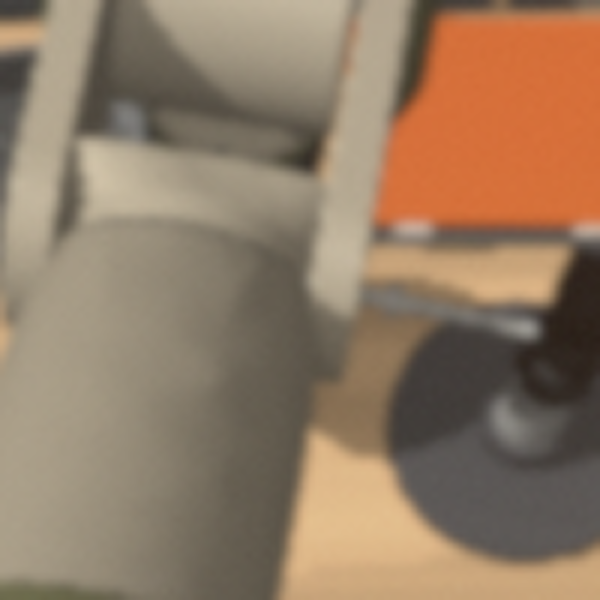

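```bash
python3 -m jog '[[0,0.01,0,0,0,0,0.3],[0,0.0195,0,0,0,0,0.3],[0,0.0195,0,0,0,0,0.3],[0,0.0195,-0.01,0,0,0,0.3],[0,0.0195,-0.025,0,0,0,0.3],[0,0.0195,-0.04,0,0,0,0.3],[0,0.0195,-0.052,0,0,0,0.3],[0,0.0195,-0.06,0,0,0,0.3],[0,0.0195,-0.06,0,0,0,0.3],[0,0.0195,-0.06,0,0,0,0.3]]'
python3 - <<'E'
from h import *
for n in("wrist","side"):
    d=imaging.get_image(n);cv2.imwrite(f"pics/i_{n}.png",d["color"])
    if n!="wrist":
        c=proj(d,[.63,-.07,.13]).astype(int);x,y=c-45
        cv2.imwrite(f"pics/i_{n}.png",cv2.resize(d["color"][y:y+90,x:x+90],None,fx=6,fy=6,interpolation=cv2.INTER_CUBIC))
s=r.observe();print(s["tcp_pos"],s["wrist_force"],s["clock"])
E
```

```text
clock: 6.1
tcp_pos: [0.6222, -0.0696, 0.1529]
eef_rot: [[0.97, 0.0, 0.243], [-0.243, 0.0, 0.97], [0.0, -1.0, 0.0]]
wrist_force: [0.8, 0.5, -2.8]
finger_gap: 0.622
[ 0.62230068 -0.06908335  0.15285823] [-0.24449107  0.36721785 -3.35625816] 6.2
```

View pics/i_wrist.png

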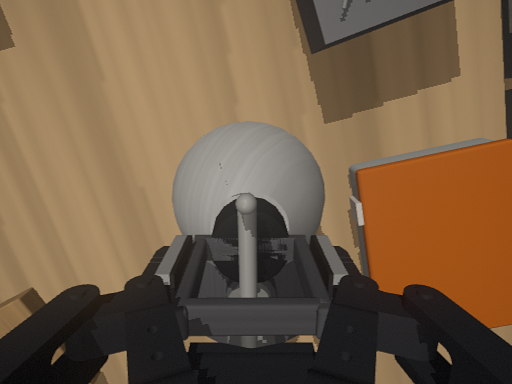

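View pics/i_side.png

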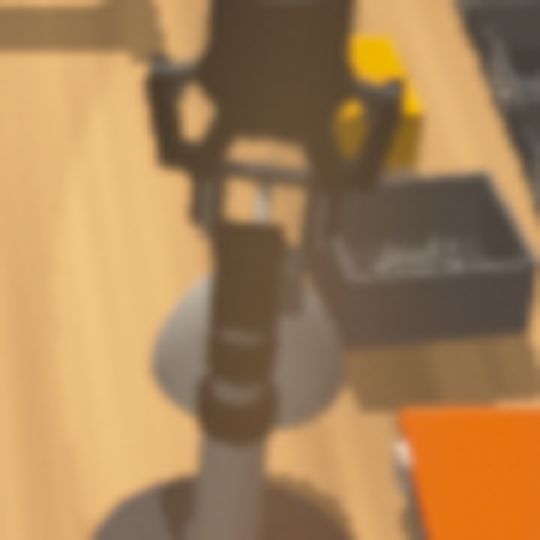

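The wrist view shows the rod threaded through the opening, with its tip ball at (246,204), centred between the sides. Lowering onto the bar next.

```bash
python3 -m jog '[[0,0.008,0,0,0,0,0.3],[0,0.016,0,0,0,0,0.3],[0,0.022,0,0,0,0,0.3],[0,0.025,0,0,0,0,0.3],[0,0.026,0,0,0,0,0.3],[0,0.026,0,0,0,0,0.3],[0,0.026,0,0,0,0,0.3]]'
```

```text
clock: 6.9
tcp_pos: [0.6224, -0.0696, 0.1271]
eef_rot: [[0.97, 0.001, 0.243], [-0.243, -0.0, 0.97], [0.001, -1.0, -0.0]]
wrist_force: [-0.1, 0.6, -3.1]
finger_gap: 0.625
```

Not yet carrying; a bit lower in 1 mm steps.

```bash
python3 -m jog '[[0,0.001,0,0,0,0,0.3],[0,0.002,0,0,0,0,0.3],[0,0.002,0,0,0,0,0.3]]'; python3 -m jog '[[0,0.001,0,0,0,0,0.3],[0,0.001,0,0,0,0,0.3]]'
```

```text
clock: 7.2
tcp_pos: [0.6223, -0.0696, 0.1251]
eef_rot: [[0.97, 0.001, 0.243], [-0.243, -0.0, 0.97], [0.001, -1.0, -0.0]]
wrist_force: [-0.5, 0.1, -1.8]
finger_gap: 0.627
clock: 7.4
tcp_pos: [0.6224, -0.0696, 0.1249]
eef_rot: [[0.97, 0.001, 0.242], [-0.242, -0.001, 0.97], [0.001, -1.0, -0.0]]
wrist_force: [-2.3, 0.7, 4.8]
finger_gap: 0.626
```

```bash
python3 -m jog '[[0,-0.0005,0,0,0,0,0.65],[0,-0.0005,0,0,0,0,0.7],[0,-0.0005,0,0,0,0,0.8],[0,-0.0005,0,0,0,0,0.9],[0,-0.0005,0,0,0,0,1],[0,-0.0005,0,0,0,0,1],[0,-0.0005,0,0,0,0,1],[0,-0.0005,0,0,0,0,1]]'
python3 - <<'E'
from h import *
for n in("wrist","side"):
    d=imaging.get_image(n);cv2.imwrite(f"pics/j_{n}.png",d["color"])
    if n!="wrist":
        c=proj(d,[.63,-.07,.13]).astype(int);x,y=c-45
        cv2.imwrite(f"pics/j_{n}.png",cv2.resize(d["color"][y:y+90,x:x+90],None,fx=6,fy=6,interpolation=cv2.INTER_CUBIC))
E
```

```text
clock: 8.2
tcp_pos: [0.6222, -0.0696, 0.1243]
eef_rot: [[0.97, -0.0, 0.243], [-0.243, -0.0, 0.97], [-0.0, -1.0, -0.0]]
wrist_force: [-0.8, 0.1, -0.2]
finger_gap: 1.004
```

View pics/j_wrist.png

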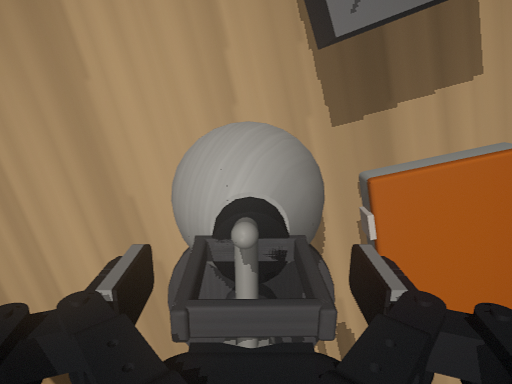

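View pics/j_side.png

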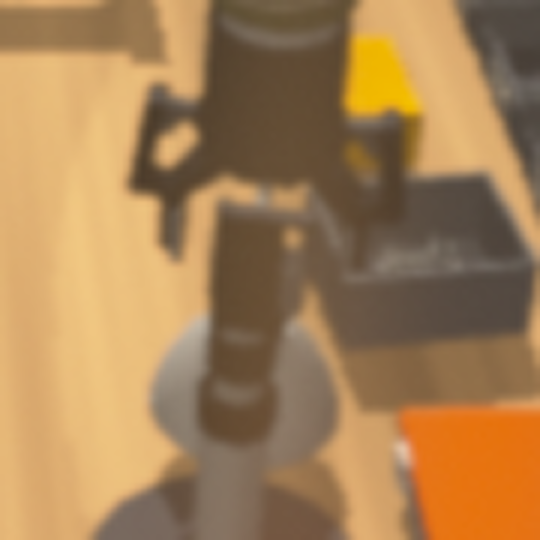

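```bash
python3 -m jog '[[0,-0.02,0,0,0,0,1],[0,-0.06,0,0,0,0,1],[0,-0.1,0,0,0,0,1],[0,-0.14,0,0,0,0,1],[0,-0.18,-0.02,0,0,0,1],[0,-0.21,-0.05,0,0,0,1],[0,-0.21,-0.085,0,0,0,1],[0,-0.21,-0.107,0,0,0,1],[0,-0.21,-0.107,0,0,0,1],[0,-0.21,-0.107,0,0,0,1],[0,-0.21,-0.107,0,0,0,1]]'
python3 - <<'E'
from h import *
d=imaging.get_image("wrist");cv2.imwrite("pics/k.png",d["color"]);np.save("k.npy",d,allow_pickle=True)
d=imaging.get_image("side");np.save("ks.npy",d,allow_pickle=True)
c=proj(d,[.61,-.12,.15]).astype(int);x,y=c-45
cv2.imwrite("pics/ks.png",cv2.resize(d["color"][y:y+90,x:x+90],None,fx=6,fy=6,interpolation=cv2.INTER_CUBIC));print(x,y)
s=r.observe();print(s["tcp_pos"],s["wrist_force"],s["clock"])
E
```

```text
clock: 9.4
tcp_pos: [0.5965, -0.1724, 0.3343]
eef_rot: [[0.97, 0.0, 0.242], [-0.242, 0.0, 0.97], [-0.0, -1.0, 0.0]]
wrist_force: [-0.5, 0.4, 0.0]
finger_gap: 1.0
257 180
[ 0.59654218 -0.17228726  0.33435831] [-0.33219807  0.45114069  0.69304059] 9.5
```

View pics/k.png

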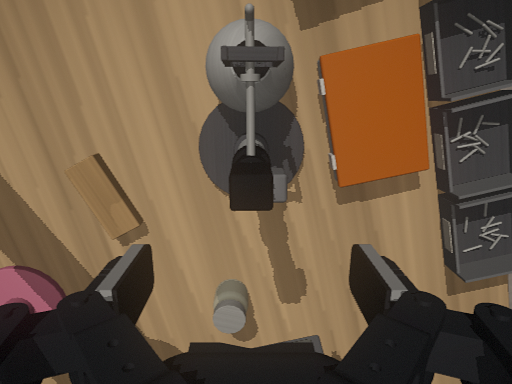

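View pics/ks.png

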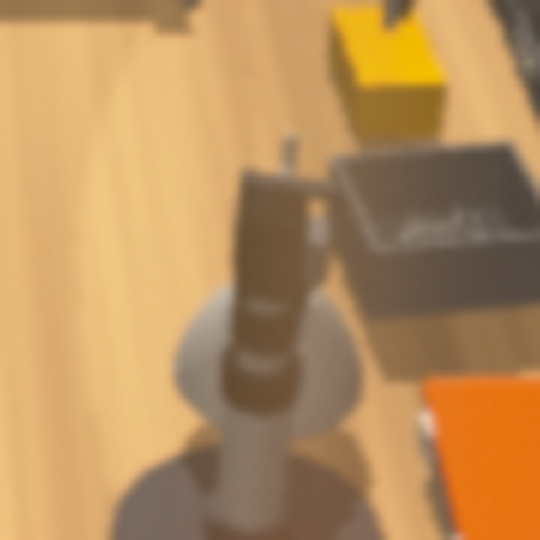

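The wrist view shows the lamp hanging squarely, its strap across the rod at (252,57). The head's top face is at about (251,190) with the button at (280,184). Next I'll measure the head centre and yaw.

Run:
```python
import cv2
a=cv2.imread("pics/k.png")[130:225,205:315]
cv2.imwrite("pics/k2.png",cv2.resize(cv2.convertScaleAbs(a,alpha=1.8,beta=20),None,fx=6,fy=6,interpolation=cv2.INTER_CUBIC))
```

```text
(no output)
```

View pics/k2.png

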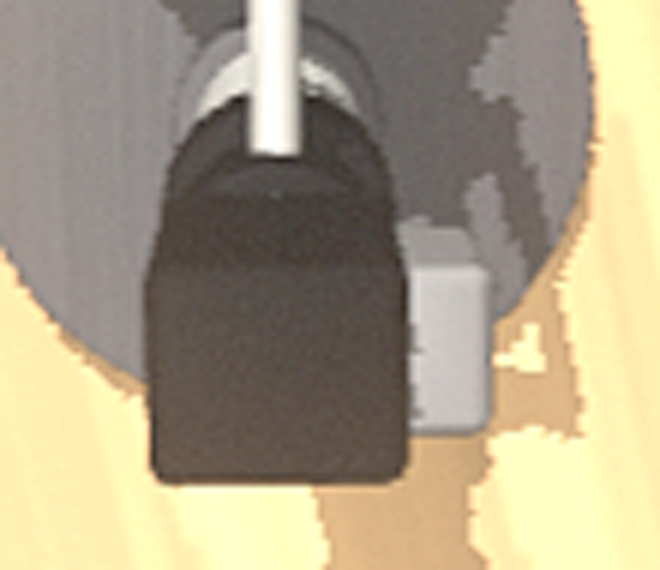

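Run:
```python
from h import *
d=np.load("k.npy",allow_pickle=True).item(); s=r.observe()
g=lambda u,v,z:onz(d,205+(u+.5)/6-.5,130+(v+.5)/6-.5,z)
P=np.array([g(147,268,.235),g(408,268,.235),g(407,484,.235),g(151,484,.235)])
print(P.round(4),P.mean(0))
for i,j in((0,1),(3,2),(3,0),(2,1)):
    e=P[j]-P[i];print(np.linalg.norm(e),np.degrees(np.arctan2(e[1],e[0])))
a=g(275,150,.165);E=np.array(s["eef_rot"])
t=g(250*6/6-0,0,.165)
print("head in tool",E.T@(P.mean(0)-s["tcp_pos"]))
b=g(488,350,.224);print("button face in tool",E.T@(b-s["tcp_pos"]))
# rod yaw: px image (250,150) to (249,15)
p=onz(d,250,150,.165);q=onz(d,249.5,20,.165);e=q-p;print(np.degrees(np.arctan2(e[1],e[0])))
```

```text
[[ 0.5847 -0.1537  0.235 ]
 [ 0.6163 -0.1616  0.235 ]
 [ 0.6098 -0.1894  0.235 ]
 [ 0.5778 -0.1814  0.235 ]] [ 0.59714884 -0.17152214  0.235     ]
0.0325455737121752 -14.008245607819138
0.0329314590222226 -14.014193126510904
0.028501375791913936 75.99413956926556
0.028507422112988443 76.76973606012147
head in tool [0.00040034 0.09935844 0.00087609]
button face in tool [0.02807502 0.11035958 0.00143053]
76.1736938440803
```

```bash
python3 -m jog '[[0.0015,0.03,0.001,0,0,0,1],[0.0015,0.06,0.001,0,0,0,1],[0.0015,0.09,0.001,0,0,0,1],[0.0015,0.115,0.001,0,0,0,1],[0.0015,0.135,0.001,0,0,0,1],[0.0015,0.146,0.001,0,0,0,1],[0.0015,0.146,0.001,0,0,0,1],[0.0015,0.146,0.001,0,0,0,1]]'
python3 -m jog '[[0,0,0,0,0,0,0.7],[0,0,0,0,0,0,0.6],[0,0,0,0,0,0,0.5],[0,0,0,0,0,0,0.3],[0,0,0,0,0,0,0.3],[0,0,0,0,0,0,0.3],[0,0,0,0,0,0,0.3],[0,0,0,0,0,0,0.3],[0,0,0,0,0,0,0.3],[0,0,0,0,0,0,0.3]]' 50
python3 - <<'E'
from h import *
for n in("wrist","side"):
    d=imaging.get_image(n);cv2.imwrite(f"pics/l_{n}.png",d["color"])
    if n!="wrist":
        c=proj(d,[.61,-.12,.15]).astype(int);x,y=c-45
        cv2.imwrite(f"pics/l_{n}.png",cv2.resize(d["color"][y:y+90,x:x+90],None,fx=6,fy=6,interpolation=cv2.INTER_CUBIC))
E
```

```text
clock: 10.3
tcp_pos: [0.5984, -0.1726, 0.1893]
eef_rot: [[0.97, 0.001, 0.242], [-0.242, -0.001, 0.97], [0.001, -1.0, -0.0]]
wrist_force: [-1.0, 1.0, 0.6]
finger_gap: 1.0
clock: 11.3
tcp_pos: [0.5963, -0.1725, 0.1902]
eef_rot: [[0.97, -0.003, 0.242], [-0.242, -0.0, 0.97], [-0.002, -1.0, -0.001]]
wrist_force: [-14.2, 2.1, 11.9]
finger_gap: 0.389
```

View pics/l_wrist.png

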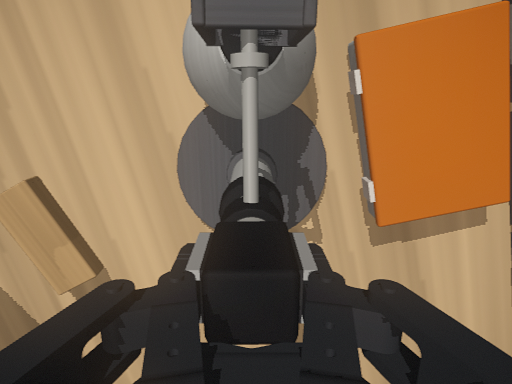

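View pics/l_side.png

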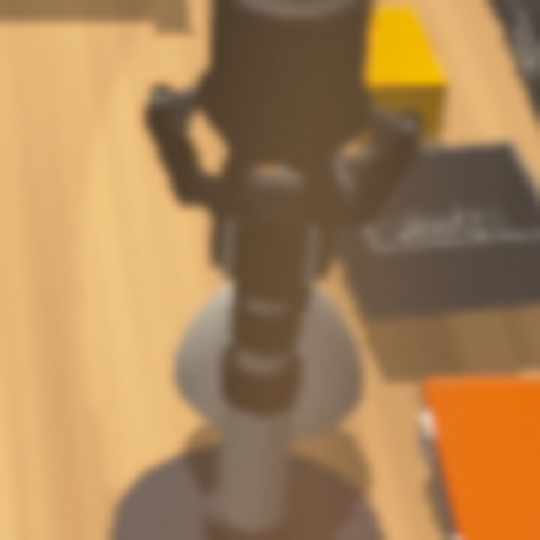

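```bash
python3 -m jog '[[-0.0015,0,0,0,0,0,0.3],[-0.0015,-0.004,0,0,0,0,0.3],[-0.0015,-0.01,0,0,0,0,0.3],[-0.0015,-0.017,0,0,0,0,0.3],[-0.0015,-0.02,0,0,0,0,0.3],[-0.0015,-0.02,0,0,0,0,0.3],[-0.0015,-0.02,0,0,0,0,0.3]]'
python3 - <<'E'
from h import *
d=imaging.get_image("wrist");cv2.imwrite("pics/m.png",d["color"])
E
```

```text
clock: 12.1
tcp_pos: [0.5962, -0.1724, 0.2082]
eef_rot: [[0.97, -0.001, 0.243], [-0.243, 0.0, 0.97], [-0.001, -1.0, -0.0]]
wrist_force: [-2.3, -2.0, -5.7]
finger_gap: 0.393
```

View pics/m.png

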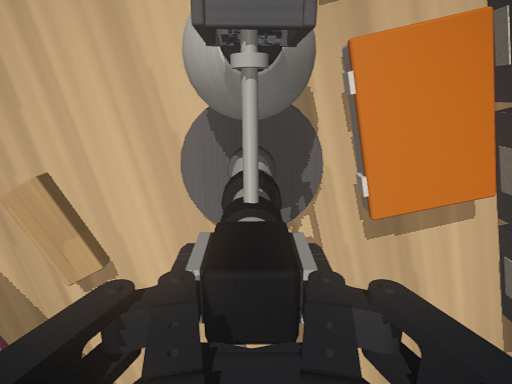

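```bash
python3 -m jog '[[0,-0.004,0,0,0,0,0.3],[0,-0.01,0,0,0,0,0.3],[0,-0.018,0,0,0,0,0.3],[0,-0.026,0,0,0,0,0.3],[0,-0.034,0,0,0,0,0.3],[0,-0.042,0,0,0,0,0.3],[0,-0.05,0,0,0,0,0.3],[0,-0.058,0,0,0,0,0.3],[0,-0.066,0,0,0,0,0.3],[0,-0.072,0,0,0,0,0.3],[0,-0.076,0,0,0,0,0.3],[0,-0.078,0,0,0,0,0.3],[0,-0.078,0,0,0,0,0.3],[0,-0.078,0,0,0,0,0.3],[0,-0.078,0,0,0,0,0.3]]'
python3 -m jog '[[0,-0.001,0,0,0,0,0.3],[0,-0.002,0,0,0,0,0.3],[0,-0.002,0,0,0,0,0.3],[0,-0.002,0,0,0,0,0.3]]'
```

```text
clock: 13.65
tcp_pos: [0.5963, -0.1724, 0.2873]
eef_rot: [[0.97, 0.0, 0.243], [-0.243, -0.0, 0.97], [0.0, -1.0, -0.0]]
wrist_force: [-4.0, -3.9, -6.4]
finger_gap: 0.392
clock: 14.05
tcp_pos: [0.5963, -0.1724, 0.2892]
eef_rot: [[0.97, 0.0, 0.243], [-0.243, -0.0, 0.97], [0.0, -1.0, -0.0]]
wrist_force: [-4.0, -3.6, -5.4]
finger_gap: 0.395
```

```bash
python3 -m jog '[[0,-0.001,0,0,0,0,0.3],[0,-0.002,0,0,0,0,0.3],[0,-0.002,0,0,0,0,0.3],[0,-0.002,0,0,0,0,0.3]]'
```

```text
clock: 14.45
tcp_pos: [0.5962, -0.1724, 0.2903]
eef_rot: [[0.97, -0.001, 0.243], [-0.243, 0.0, 0.97], [-0.001, -1.0, 0.0]]
wrist_force: [-5.2, -3.4, -10.7]
finger_gap: 0.392
```

```bash
python3 -m jog '[[0,-0.001,0,0,0,0,0.3],[0,-0.001,0,0,0,0,0.3],[0,-0.001,0,0,0,0,0.3],[0,-0.001,0,0,0,0,0.3],[0,-0.001,0,0,0,0,0.3],[0,-0.001,0,0,0,0,0.3]]'
python3 - <<'E'
from h import *
for n in("wrist","side"):
    d=imaging.get_image(n);cv2.imwrite(f"pics/n_{n}.png",d["color"])
    if n!="wrist":
        c=proj(d,[.61,-.12,.22]).astype(int);x,y=c-[50,60]
        cv2.imwrite(f"pics/n_{n}.png",cv2.resize(d["color"][y:y+110,x:x+100],None,fx=5,fy=5,interpolation=cv2.INTER_CUBIC))
s=r.observe();print(s["tcp_pos"],s["wrist_force"],s["clock"])
E
```

```text
clock: 15.05
tcp_pos: [0.5962, -0.1724, 0.2903]
eef_rot: [[0.97, -0.002, 0.243], [-0.243, 0.001, 0.97], [-0.002, -1.0, 0.0]]
wrist_force: [-3.8, -3.2, -15.5]
finger_gap: 0.394
[ 0.59620299 -0.17236895  0.29031042] [ -4.31665034  -3.0579209  -16.08892449] 15.15
```

View pics/n_wrist.png

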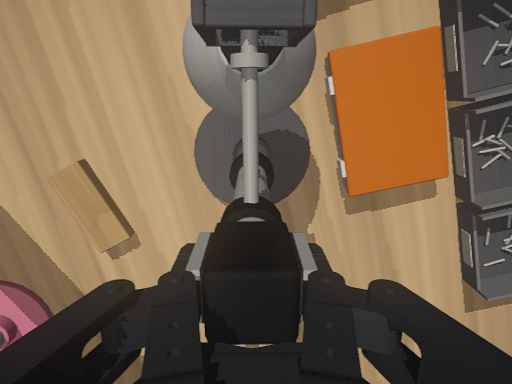

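View pics/n_side.png

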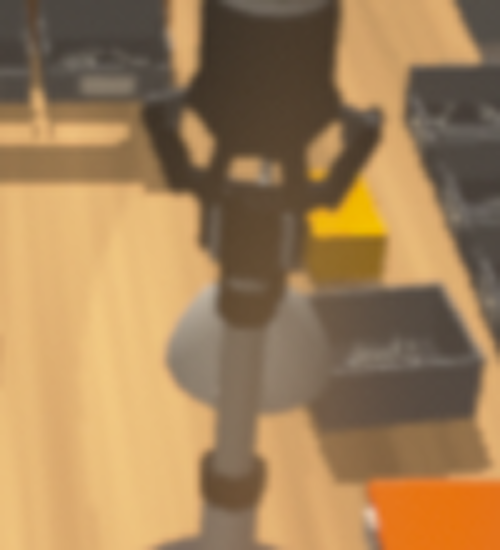

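At the hard stop: the last 1 mm of command raised the force from 10.7 to 16 N without moving the TCP. The lamp still hangs against the collar side of the hook, clear of the arm.

```bash
python3 -c "
from plant import workorder,r
print(workorder.hand_in());s=r.observe();print(s['tcp_pos'],s['wrist_force'],s['clock'])"
```

```text
the job is handed in; nothing more can be done
None
the job is handed in; nothing more can be done
```

I hung the lamp by its strap on the grey stand's hook and let go. I then pinched the head with the button squeezed in, pulled the mast up past the first stop to the second, and handed the job in while still holding it there. The clock stood at about 15 s of the 51 s allowed.

**Last checks**
- **Height:** the tool rose 100 mm, from 0.190 to 0.290 m. A further 1 mm of command did not move it and only raised the pull from 10.7 to about 16 N, so the mast is against the hard stop.
- **Lamp:** the last wrist and side pictures show it hanging on the hook, clear of the gripper.
- **Other things on the bench:** nothing in the views looked moved, but I did not measure them against the start.

**Readings that were off**
- **Grip opening:** it read about 33 mm, against the 36 mm expected with the button fully in. The mast moved freely, so I took this as gauge scale or finger give.
- **Sideways force:** closing on the head gave about 14 N sideways. Shifting the tool 1.5 mm brought it down to about 5 N.
- **Carry height:** I first carried the lamp 19 mm too high. I corrected this before threading the handle onto the hook, and nothing was touched.

I could not read the state after the hand-in, so the final second of holding is not checked.

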